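Unlock the board test fixture and hold its guard open

TASK

The hinged guard lid of the test fixture is locked by a steel pin: draw the pin out sideways by its black knob and leave it lying in the shallow dark steel tray, with the guard still shut. Then raise the guard by its bar handle to 60 degrees open and hold it there, steady, so that the board inside can be inspected: the guard falls shut on its own, so the program finishes while the gripper is still holding it up. Never let the guard drop, and leave the spool and the tin where they stand.

Things in the scene. Friction and masses are not known exactly. Their poses are not given: they have to be found in the camera images.
- fixture: Grey board test fixture, a housing 140 (x) x 200 (y) x 84 mm high, fixed in place; origin at the centre of its underside; its front looks to its own -x. A guard lid 6 mm thick (aluminium frame, clear window) lies on it, top at 90 mm, hinged on the rear (+x) edge.
- outer_eye (a point): Centre of the 11 mm square eye in the outer of the two steel lugs on the fixture's front, 97.5 mm up. Lugs: 8 mm thick, 53 mm apart along the fixture's y, 31 mm out from the front, tops at 112 mm. The lid's tongue lies between them under the pin, so the lid cannot rise until the pin is out.
- pin_knob (a point): Centre of the lock pin's black square knob: 20 x 20 mm, 26 mm long along the pin, about 96 mm up, clear of the fixture's left (+y) side. The loose pin (50 g) lies in both eyes along the fixture's y with 3 mm of play. y axis: from tip to knob. It comes out along the fixture's +y; after 80 mm of pull it is free of the lugs.
- pin_tip (a point): Tip of the pin's shaft (steel, 8 mm thick), 105 mm from the centre of the knob along the point's -y.
- pin: The whole lock pin, 118 mm long; origin and axes as pin_knob.
- tray: Shallow open dark steel tray, 110 (x) x 144 (y) x 14 mm high, walls and floor 3 mm, fixed to the surface; origin at the centre of its underside.
- lid_bar (a point): Middle of the guard's handle: a round level steel bar, 10 mm thick, 70 mm long along the fixture's y, carried 45 mm in front of the lid's front edge by an arm at each end; 87 mm above the surface when shut, free above, below and on both sides. The bar may turn in a grip as the lid swings.
- lid_hinge (a point): Point on the lid's hinge axis (parallel to the fixture's y) abreast of the handle's middle: 185 mm from the bar, at the same height when shut.
- lid (a joint): Opening angle of the guard in rad: 0 shut, grows as the front edge rises, 1.047 = 60 degrees, stop at 1.45. The lid weighs about 0.3 kg and falls shut from any angle; about 1.5 N at the bar carries it.
- spool: Solder spool lying flat, 47 mm across, 29 mm high; bystander.
- tin: Round tin, 39 mm across, 28 mm high; bystander.

How it is judged:
By the outcome, as a careful person would: the job done as asked, in the order asked, and still so for the second after the job is handed in, while the arm keeps its last pose, push and grip.
It also fails if it takes over 59 s, if anything falls off the work surface, if the arm or the gripper's body presses on something with over 40 N, if the wrist force passes 120 N, or if a joint passes its speed limit or range.

ROBOT

A 6-joint arm with a two-finger parallel gripper is mounted at the origin on a cart in front of the work surface, level with it; the furniture and walls round the work are solid. World frame = base frame: x ahead of the robot, y to its left, z up, the work surface at z = 0. Lengths are in m, angles in rad, forces in N, time in s.
With the tool pointing down it reaches from about 0.25 to 0.775 m from the base axis. Payload 4 kg.
Tool frame: the origin (TCP) lies on the centre line of the jaws, within the pads' length; the fingertips stand 14 mm ahead of it and the grasp point (between the pads) lies 5 mm behind it (robot.tcp_to_tips is the distance from the TCP to the fingertips, in m); z points along the fingers, y is the line along which they close (so a half turn about z gives the same grasp; the last joint's range is limited). The gripper opens to 94 mm and grips with 3 to 60 N. Pads are 16 mm wide; open, the fingers measure 119 mm over their backs; the gripper's body (75 mm by 177 mm) begins 78 mm behind the grasp point.
Start: joints at [1.024, 0.087, 1.371, -0, 1.684, -0.103], TCP at [0.236, 0.497, 0.22] pointing down, gripper open.
Joint ranges: [-3.1, 3.1], [-0.76, 2.03], [0.27, 2.55], [-1.08, 4.22], [0.17, 2.65], [-2.57, 2.57]. Speed limits (rad/s): [2.79, 2.79, 3.14, 3.14, 3.14, 3.14].

INTERFACE

Orientations are given as [roll, pitch, yaw] about the fixed x, y, z axes, in that order (R = Rz(yaw) Ry(pitch) Rx(roll)).
In Python, from bench import robot gives the robot as it stands.
- The arm moves only by the tool carry_out, never from a script. Its argument "increments" is a list of rows, each a list of 3 entries, a list of its own where there are three numbers: the closure in counts, from 0 (fully open) to 255 (shut), then the shift along the tool's x, y, z in mm, then the turn about the tool's z in degrees. In form: [[fingers, [dx, dy, dz], twist], ...]. A call has 1 to 8 rows; each row shifts and turns the commanded pose from where the row before left it, along the tool's axes as they then stand; what a row does not reach is not made up. A row lasts 1/10 s, in which the tool goes at most 50 mm and 8.59 degrees, less where a joint would pass 70% of its speed; a pose out of reach is approached as far as the arm can. A call with a gripper value outside its range is refused whole. The fingers move at their own pace and stop on an object; the grip force is fixed at half the most. Time passes only in rows, so rows that do not move let the fingers close. It gives the time, the measured TCP pose, the force, the opening and the grip force at its end, in the units of the state.
- robot.get_obs(): the state, without advancing time (a new reading comes with each control period).
- robot.snapshot(name): name is "scene" or "side" or "wrist"; returns the picture (384x512x3 uint8, blue, green, red); there is no depth.
- robot.get_calibration(name): a dict with "vfov" (degrees; the focal length in pixels is half the picture's height over the tangent of half this angle, whatever the lens; pixels are square), "cx", "cy" (the principal point, pixels), "T" (4x4, takes a point from camera to world coordinates). Camera axes: x right, y down, z forward; pixel columns grow to the right and rows downward; lengths in m; the calibration is good to about 2 mm. The wrist camera is an equidistant fisheye: a pixel r from the principal point sees the ray r / f radians off the axis. A picture is of the moment at which its call begins: read the wrist's pose just before it. get_calibration takes no time and is no camera call; for the wrist camera it gives the pose at the moment of the call.
- robot.close_job(): hands the job in; it is judged then, once.
The state is a dict: "time": time; "joint_positions": joint angles; "qvel": joint speeds; "joint_torque": joint torques, N m; "tool_pos": TCP position; "ee_rot": TCP orientation; "wrist_force": force on the tool from outside, world axes, zero at the start; "wrist_torque": the same for the moment, N m; "width": finger opening in m; "finger_force": force on a finger pad.
Only numpy, scipy, OpenCV 4.12 (cv2) and the standard library are available. Lean on these libraries where they do the work, as an engineer would, in place of code of your own. Each camera call takes 0.05 s, during which the arm holds its last target. There are 200 camera calls.

## Working session

There is one attempt and no reset: what is moved stays moved. The work goes in short steps, Python scripts to look and compute and a tool call to move; the robot and the scene stay as the last step left them, time stands still between calls to the robot, and variables do not carry over. Pictures are saved under pics/ and viewed, at most 10 in all, crops included, and the job is handed in when it is done.

Besides the shell and the picture viewer there is one more tool, called after "Call:" by a JSON object that holds its "method" and its "body", one argument or row to a line. carry_out: Moves the arm, as the interface text tells. Its arguments: {"type":"object","properties":{"increments":{"type":"array","items":{"type":"array"}}},"required":["increments"]}

```bash
mkdir -p pics; python3 - <<'E'
from bench import robot
import cv2,numpy as np
o=robot.get_obs(); print(o['time'],o['tool_pos'],o['ee_rot'],robot.tcp_to_tips)
for n in('scene','side','wrist'):
    c=robot.get_calibration(n); print(n,c['vfov'],c['cx'],c['cy'],np.round(c['T'],4).tolist())
    cv2.imwrite(f'pics/{n}0.png',robot.snapshot(n))
a=[cv2.imread(f'pics/{n}0.png') for n in('scene','side')]
E
```

```text
0.0 [0.23590543 0.49627133 0.2183123 ] [-3.13941188e+00 -2.14020227e-04  2.69776936e+00] 0.014
scene 51.90964363559545 254.89046765693536 187.4543859617734 [[-0.1542, -0.8315, 0.5337, 0.0834], [-0.988, 0.136, -0.0736, 0.0555], [-0.0114, -0.5387, -0.8424, 0.8385], [0.0, 0.0, 0.0, 1.0]]
side 53.577670488145415 258.3769983798967 195.94208269465628 [[-0.9072, -0.2789, 0.3148, 0.223], [-0.4203, 0.5718, -0.7046, 0.7599], [0.0165, -0.7716, -0.636, 0.7794], [0.0, 0.0, 0.0, 1.0]]
wrist 65.70646984690485 257.2525776575869 187.28601169349017 [[0.4298, 0.8776, 0.2122, 0.1759], [0.9029, -0.4173, -0.1032, 0.5269], [-0.002, 0.2359, -0.9718, 0.384], [0.0, 0.0, 0.0, 1.0]]
```

View pics/scene0.png

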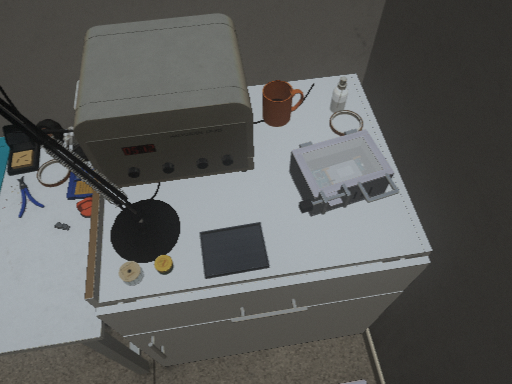

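View pics/side0.png

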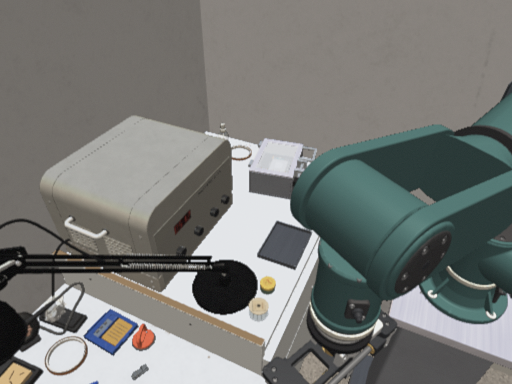

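The scene view has the fixture at (340,170), its knob at about (306,206), the tray at (234,250), the spool at (130,271) and the tin at (164,264). The side view shows the arm in front and the fixture at (283,165). I'll crop in on the fixture.

```bash
cat > h.py <<'E'
import numpy as np,cv2
from bench import robot
def ray(n,u,v,c=None):
    c=c or robot.get_calibration(n); f=192/np.tan(np.radians(c['vfov']/2))
    x,y=u-c['cx'],v-c['cy']
    if n=='wrist':
        r=np.hypot(x,y); t=r/f; d=np.array([x/r*np.sin(t),y/r*np.sin(t),np.cos(t)])
    else: d=np.array([x/f,y/f,1])
    T=np.array(c['T']); return T[:3,3],T[:3,:3]@d
def onz(n,u,v,z,c=None):
    o,d=ray(n,u,v,c); return o+d*(z-o[2])/d[2]
def proj(n,p,c=None):
    c=c or robot.get_calibration(n); f=192/np.tan(np.radians(c['vfov']/2))
    T=np.array(c['T']); q=T[:3,:3].T@(np.array(p)-T[:3,3])
    if n=='wrist':
        r=np.hypot(q[0],q[1]); t=np.arctan2(r,q[2])*f; return c['cx']+q[0]/r*t,c['cy']+q[1]/r*t
    return c['cx']+f*q[0]/q[2],c['cy']+f*q[1]/q[2]
E
python3 - <<'E'
import cv2
a=cv2.imread('pics/scene0.png')
cv2.imwrite('pics/c1.png',cv2.resize(a[120:230,280:420],None,fx=5.5,fy=5.4,interpolation=2))
from h import *
for p in [(235,250),(306,206),(208,236),(260,226),(269,264),(208,275)]: print(p,onz('scene',*p,0.014),onz('scene',*p,.096))
E
```

```text
(235, 250) [0.44765134 0.05354586 0.014     ] [0.41142495 0.05374384 0.096     ]
(306, 206) [ 0.53361452 -0.12965844  0.014     ] [ 0.48883883 -0.11124025  0.096     ]
(208, 236) [0.49204784 0.11056552 0.014     ] [0.45140609 0.10509271 0.096     ]
(260, 226) [ 0.49828408 -0.01181765  0.014     ] [ 0.45702211 -0.00511908  0.096     ]
(269, 264) [ 0.40266935 -0.01632498  0.014     ] [ 0.37091656 -0.00917814  0.096     ]
(208, 275) [0.3988325 0.1190566 0.014    ] [0.36746129 0.11273933 0.096     ]
```

View pics/c1.png

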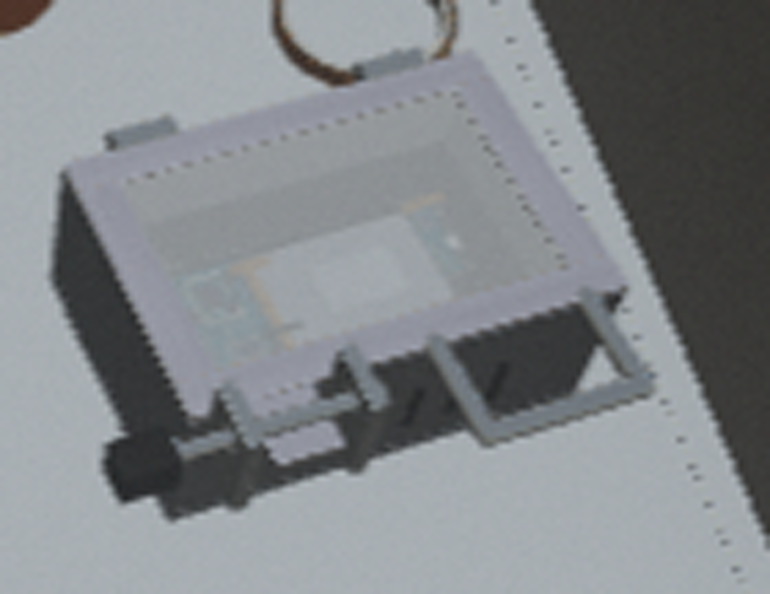

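The crop shows the lid corners at (70,170), (475,58), (622,288) and (195,412). The bar runs (488,437)–(652,385), the knob is at about (143,462), and the lugs are at (240,410) and (360,375).

```bash
python3 - <<'E'
from h import *
P=lambda u,v,z:onz('scene',280+u/5.5,120+v/5.4,z)
L=[P(*p,.09) for p in[(70,170),(475,58),(622,288),(195,412)]]
print(np.round(L,4)); c=np.mean(L,0)
d=(L[0]+L[3]-L[1]-L[2])/2; e=(L[0]+L[1]-L[2]-L[3])/2
print('c',c,'ly',np.linalg.norm(d),'lx',np.linalg.norm(e),'yaw',np.degrees([np.arctan2(-d[0],d[1]),np.arctan2(e[1],e[0])]))
b=[P(*p,.09) for p in[(488,437),(652,385)]];print('bar',b,np.mean(b,0),np.degrees(np.arctan2(-(b[0]-b[1])[0],(b[0]-b[1])[1])))
print('knob top', P(150,445,.106),P(143,465,.096))
yaw=np.arctan2(-d[0],d[1]); R=np.array([[np.cos(yaw),-np.sin(yaw)],[np.sin(yaw),np.cos(yaw)]])
for n,p in dict(bar=np.mean(b,0),knob=P(143,465,.096),hinge=c).items(): print(n,R.T@(p-c)[:2])
t=[onz('scene',*p,.014) for p in[(200,236),(265,223.5),(269,264),(206,277)]];print('tray',np.round(t,3),np.mean(t,0))
# dark mask tray
a=cv2.imread('pics/scene0.png');m=(a.max(2)<75).astype(np.uint8);
n,l,s,ce=cv2.connectedComponentsWithStats(m)
i=l[250,235];print(s[i],ce[i]);ct,_=cv2.findContours((l==i).astype(np.uint8),0,2)
bx=cv2.boxPoints(cv2.minAreaRect(ct[0]));print(bx,[np.round(onz('scene',*p,.007),3) for p in bx])
ap=cv2.approxPolyDP(ct[0],5,True)[:,0];print(ap.tolist(),[np.round(onz('scene',*p,.008),3).tolist() for p in ap])
i=l[206,306];print('knobblob',s[i],ce[i])
E
```

```text
[[ 0.6438 -0.1148  0.09  ]
 [ 0.6774 -0.3073  0.09  ]
 [ 0.5444 -0.3287  0.09  ]
 [ 0.513  -0.1388  0.09  ]]
c [ 0.59465104 -0.22240231  0.09      ] ly 0.19397975902213901 lx 0.13386732608809399 yaw [9.66143859 9.75932274]
bar [array([ 0.4825554 , -0.25119095,  0.09      ]), array([ 0.49590563, -0.32416017,  0.09      ])] [ 0.48923051 -0.28767556  0.09      ] 10.367994402430465
knob top [ 0.49162756 -0.11367224  0.106     ] [ 0.48856804 -0.11117842  0.096     ]
bar [-0.11487985 -0.04665516]
knob [-0.08591213  0.12744984]
hinge [0. 0.]
tray [[ 0.495  0.129  0.014]
 [ 0.503 -0.024  0.014]
 [ 0.403 -0.016  0.014]
 [ 0.395  0.124  0.014]] [0.44888786 0.0529467  0.014     ]
[ 200  223   69   56 2890] [233.25397924 250.08892734]
[[197.54054 232.24326]
 [260.94592 221.67569]
 [268.5946  267.5676 ]
 [205.18921 278.13516]] [array([0.509, 0.134, 0.007]), array([ 0.513, -0.016,  0.007]), array([ 0.397, -0.015,  0.007]), array([0.395, 0.126, 0.007])]
[[259, 223], [200, 233], [206, 278], [268, 267]] [[0.509, -0.011, 0.008], [0.506, 0.129, 0.008], [0.395, 0.124, 0.008], [0.398, -0.013, 0.008]]
knobblob [ 290  154   75   62 1074] [318.05959032 193.16759777]
```

```bash
cat >> h.py <<'E'
def plan(wps,fing,step=40,ang=7,yaw0=None,p0=None):
    """waypoints (x,y,z,yaw_deg) -> rounded increments from the measured pose"""
    o=robot.get_obs(); p=np.array(o['tool_pos']) if p0 is None else np.array(p0)
    yaw=np.degrees(o['ee_rot'][2]) if yaw0 is None else yaw0
    rows=[]
    for w in wps:
        g=np.array(w[:3]); dy=(w[3]-yaw+180)%360-180
        n=int(max(1,np.ceil(np.linalg.norm(g-p)*1000/step),np.ceil(abs(dy)/ang)))
        P0=p.copy(); Y0=yaw
        for k in range(1,n+1):
            d=(P0+(g-P0)*k/n-p)*1000; c,s=np.cos(np.radians(yaw)),np.sin(np.radians(yaw))
            t=np.round([c*d[0]+s*d[1],s*d[0]-c*d[1],-d[2]],1)
            tw=round(-(Y0+dy*k/n-yaw),1)
            rows.append([fing,t.tolist(),tw]); yaw-=tw
            p=p+np.array([c*t[0]+s*t[1],s*t[0]-c*t[1],-t[2]])/1000
    print('t',round(o['time'],2),np.round(o['tool_pos'],4),np.round(np.degrees(o['ee_rot']),2),'F',np.round(o['wrist_force'],1),'w',round(o['width'],4))
    for i in range(0,len(rows),8): print(rows[i:i+8])
E
python3 -c "
from h import *
plan([(.32,.25,.22,120),(.478,-.08,.21,99.9)],100,45)"
```

```text
t 0.15 [0.236  0.4964 0.2186] [-1.7991e+02 -1.0000e-02  1.5457e+02] F [-0.6  0.5  0.1] w 0.0941
[[100, [-30.3, -31.1, -0.2], np.float64(5.8)], [100, [-33.2, -27.8, -0.3], np.float64(5.7)], [100, [-35.9, -24.4, -0.2], np.float64(5.8)], [100, [-38.2, -20.7, -0.2], np.float64(5.7)], [100, [-40.0, -16.8, -0.3], np.float64(5.8)], [100, [-41.5, -12.6, -0.2], np.float64(5.8)], [100, [-40.5, -3.1, 1.1], np.float64(2.2)], [100, [-40.7, -1.6, 1.1], np.float64(2.3)]]
[[100, [-40.6, 0.1, 1.1], np.float64(2.2)], [100, [-40.6, 1.6, 1.1], np.float64(2.2)], [100, [-40.5, 3.2, 1.2], np.float64(2.3)], [100, [-40.4, 4.9, 1.1], np.float64(2.2)], [100, [-40.2, 6.3, 1.1], np.float64(2.2)], [100, [-39.8, 7.9, 1.1], np.float64(2.2)], [100, [-39.6, 9.5, 1.1], np.float64(2.3)]]
```

Call:
{"method": "carry_out", "body": {
  "increments": [
    [100, [-30, -31, 0], 6],
    [100, [-33, -28, 0], 6],
    [100, [-36, -24, 0], 6],
    [100, [-38, -21, 0], 6],
    [100, [-40, -17, 0], 6],
    [100, [-41, -12, 0], 5],
    [100, [-40, -3, 1], 2],
    [100, [-41, -2, 1], 2]
  ]
}}

```text
time: 0.95
tool_pos: [0.3516, 0.1753, 0.2174]
ee_rot: [3.141, -0.0, 2.016]
wrist_force: [1.7, -0.0, -0.2]
width: 0.0569
finger_force: 0.0
```

Call:
{"method": "carry_out", "body": {
  "increments": [
    [100, [-41, 0, 1], 2],
    [100, [-41, 2, 1], 2],
    [100, [-40, 3, 1], 2],
    [100, [-40, 5, 1], 2],
    [100, [-40, 6, 1], 2],
    [100, [-40, 8, 1], 2],
    [100, [-40, 9, 1], 2],
    [100, [0, 0, 0], 0]
  ]
}}

```text
time: 1.75
tool_pos: [0.4782, -0.0823, 0.2091]
ee_rot: [-3.14, 0.001, 1.767]
wrist_force: [-0.0, 0.3, -0.5]
width: 0.057
finger_force: 0.0
```

```bash
python3 -c "
from h import *
c=robot.get_calibration('wrist');a=robot.snapshot('wrist');cv2.imwrite('pics/w1.png',a)
import json;json.dump({k:(np.array(v).tolist()) for k,v in c.items()},open('w1.json','w'))
plan([(.4885,-.111,.16,99.9)],100)
print(proj('wrist',(.4886,-.1112,.096),c),proj('wrist',(.489,-.2877,.087),c),np.round(c['T'],3).tolist())
"
```

```text
t 1.8 [ 0.4775 -0.0801  0.2094] [-1.7989e+02 -7.0000e-02  1.0137e+02] F [-0.4  1.6 -0.5] w 0.0572
[[100, [-16.2, 2.4, 24.7], np.float64(0.7)], [100, [-16.2, 2.5, 24.7], np.float64(0.8)]]
(np.float64(260.5830500145543), np.float64(218.12714811503557)) (np.float64(233.2815514784201), np.float64(341.4715625130575)) [[0.981, 0.189, 0.044, 0.467], [0.194, -0.953, -0.232, -0.014], [-0.002, 0.237, -0.972, 0.375], [0.0, 0.0, 0.0, 1.0]]
```

View pics/w1.png

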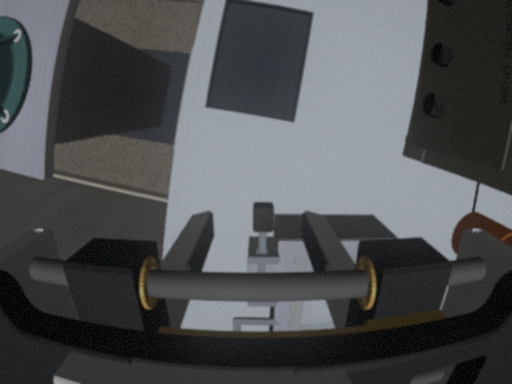

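Wrist view: the knob's centre is at (263,217), about 2 px right of the prediction. Its shaft is at (262,241), the bar at about (255,321), and the tray's corners at (225,0), (313,13), (295,121) and (207,106).

```bash
python3 -c "
from h import *
import json;c=json.load(open('w1.json'))
print('knob',onz('wrist',263,217,.1,c),'shaft',onz('wrist',262.5,241,.1,c))
t=[onz('wrist',*p,.014,c) for p in[(225,0),(313,13),(295,121),(207,106)]];print(np.round(t,3),np.mean(t,0))
a=cv2.imread('pics/w1.png')[195:245,235:290].max(2)
for r in (205,210,215,220,225,230,238): print(r,[int(x) for x in np.where(a[r-195]<70)[0]+235][:1],[int(x) for x in np.where(a[r-195]<70)[0]+235][-1:])
o=np.array([.4903,-.1115]);plan([(o[0],o[1],.150,99.9)],100,20)
"
```

```text
knob [ 0.4903694  -0.10820166  0.1       ] shaft [ 0.4950314 -0.1334834  0.1      ]
[[ 0.398  0.125  0.014]
 [ 0.507  0.13   0.014]
 [ 0.512 -0.011  0.014]
 [ 0.404 -0.013  0.014]] [0.45514432 0.05760014 0.014     ]
205 [255] [271]
210 [254] [271]
215 [254] [284]
220 [254] [289]
225 [254] [289]
230 [256] [289]
238 [251] [289]
t 1.8 [ 0.4775 -0.0801  0.2094] [-1.7989e+02 -7.0000e-02  1.0137e+02] F [-0.4  1.6 -0.5] w 0.0572
[[100, [-8.3, 1.6, 14.8], np.float64(0.4)], [100, [-8.3, 1.6, 14.9], np.float64(0.3)], [100, [-8.3, 1.7, 14.8], np.float64(0.4)], [100, [-8.3, 1.8, 14.9], np.float64(0.4)]]
```

Call:
{"method": "carry_out", "body": {
  "increments": [
    [100, [-10, 2, 20], 0.5],
    [100, [-10, 2, 20], 0.5],
    [100, [-11, 2, 20], 0.5],
    [100, [0, 0, 20], 0],
    [100, [0, 0, 20], 0],
    [100, [0, 0, 17], 0],
    [100, [0, 0, 0], 0]
  ]
}}

```text
time: 2.5
tool_pos: [0.4869, -0.1057, 0.0907]
ee_rot: [-3.136, -0.003, 1.748]
wrist_force: [-0.7, -0.1, -0.3]
width: 0.0567
finger_force: 0.0
```

```bash
python3 -c "
from h import *
plan([(.490,-.110,.092,99.9)],100)
c=robot.get_calibration('wrist');a=robot.snapshot('wrist');cv2.imwrite('pics/w2.png',cv2.resize(a[160:320,140:390],None,fx=3,fy=3))
print(proj('wrist',(.490,-.110,.106),c))
"
```

```text
t 2.5 [ 0.4869 -0.1057  0.0907] [-179.7    -0.2   100.17] F [-0.7 -0.1 -0.3] w 0.0567
[[100, [-4.7, 2.3, -1.3], np.float64(0.3)]]
(np.float64(258.78909500236585), np.float64(251.88457962219513))
```

View pics/w2.png

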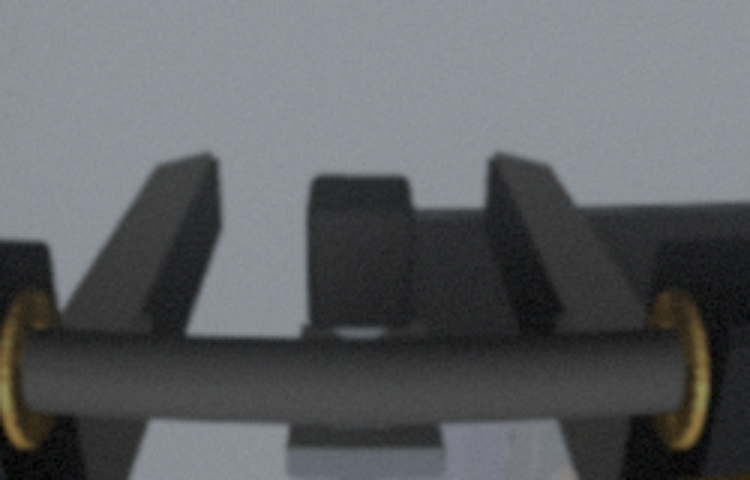

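The knob's top face spans (308–412, 205–325) in the crop. It sits 1.6 mm right of the finger midline at 352, so I shift and close.

Call:
{"method": "carry_out", "body": {
  "increments": [
    [100, [-3, 2, 0], 0.3],
    [150, [0, 0, 0], 0],
    [255, [0, 0, 0], 0],
    [255, [0, 0, 0], 0],
    [255, [0, 0, 0], 0],
    [255, [0, 0, 0], 0]
  ]
}}

```text
time: 3.15
tool_pos: [0.4917, -0.1103, 0.0936]
ee_rot: [3.141, -0.0, 1.741]
wrist_force: [-0.3, -0.1, 1.5]
width: 0.0209
finger_force: 0.2
```

```bash
python3 -c "
from h import *
o=robot.get_obs();print(o['finger_force'],o['width'])
y=np.radians(99.9);p=o['tool_pos'];u=np.array([np.cos(y),np.sin(y),0])
q=p+u*.095
plan([(*q,99.9)],255,20)
"
```

```text
0.21544109469689599 0.020861436571714607
t 3.15 [ 0.4917 -0.1103  0.0936] [179.99  -0.    99.77] F [-0.3 -0.1  1.5] w 0.0209
[[255, [19.0, -0.0, -0.0], np.float64(-0.0)], [255, [19.0, -0.1, -0.0], np.float64(-0.1)], [255, [19.0, 0.0, -0.0], np.float64(0.0)], [255, [19.0, -0.0, -0.0], np.float64(-0.0)], [255, [19.0, -0.0, -0.0], np.float64(-0.0)]]
```

Just touching. I'll let the grip build, then pull gently.

Call:
{"method": "carry_out", "body": {
  "increments": [
    [255, [0, 0, 0], 0],
    [255, [0, 0, 0], 0],
    [255, [0, 0, 0], 0]
  ]
}}

```text
time: 3.45
tool_pos: [0.4917, -0.1104, 0.0935]
ee_rot: [-3.142, -0.0, 1.741]
wrist_force: [0.2, -0.2, -0.6]
width: 0.0195
finger_force: 29.7
```

Call:
{"method": "carry_out", "body": {
  "increments": [
    [255, [4, 0, 0], 0],
    [255, [8, 0, 0], 0],
    [255, [8, 0, 0], 0]
  ]
}}

```text
time: 3.75
tool_pos: [0.4883, -0.09, 0.0935]
ee_rot: [3.141, -0.0, 1.741]
wrist_force: [-0.3, 0.1, 0.5]
width: 0.0195
finger_force: 29.7
```

Call:
{"method": "carry_out", "body": {
  "increments": [
    [255, [10, 0, 0], 0],
    [255, [12, 0, 0], 0],
    [255, [12, 0, 0], 0],
    [255, [12, 0, 0], 0],
    [255, [12, 0, 0], 0],
    [255, [12, 0, 0], 0],
    [255, [10, 0, 0], 0]
  ]
}}

```text
time: 4.45
tool_pos: [0.4744, -0.0105, 0.0933]
ee_rot: [-3.141, -0.0, 1.742]
wrist_force: [-0.7, -0.3, 0.1]
width: 0.0201
finger_force: 29.7
```

```bash
python3 -c "
from h import *
print(robot.get_obs()['finger_force'])
a=robot.snapshot('scene');cv2.imwrite('pics/s2.png',cv2.resize(a[120:300,180:420],None,fx=3,fy=3))
plan([(.45,.103,.095,94),(.45,.103,.035,94)],255,30)"
```

```text
29.721127152442932
t 4.5 [ 0.4742 -0.0094  0.0933] [-1.7998e+02 -1.0000e-01  9.9860e+01] F [-1.   0.8 -1.2] w 0.0201
[[255, [28.7, -1.1, -0.4], np.float64(1.5)], [255, [28.7, -1.9, -0.4], np.float64(1.4)], [255, [28.6, -2.6, -0.5], np.float64(1.5)], [255, [28.5, -3.4, -0.4], np.float64(1.5)], [255, [0.0, 0.0, 20.0], np.float64(-0.0)], [255, [0.0, 0.0, 20.0], np.float64(-0.0)], [255, [0.1, 0.0, 20.0], np.float64(-0.0)]]
```

View pics/s2.png

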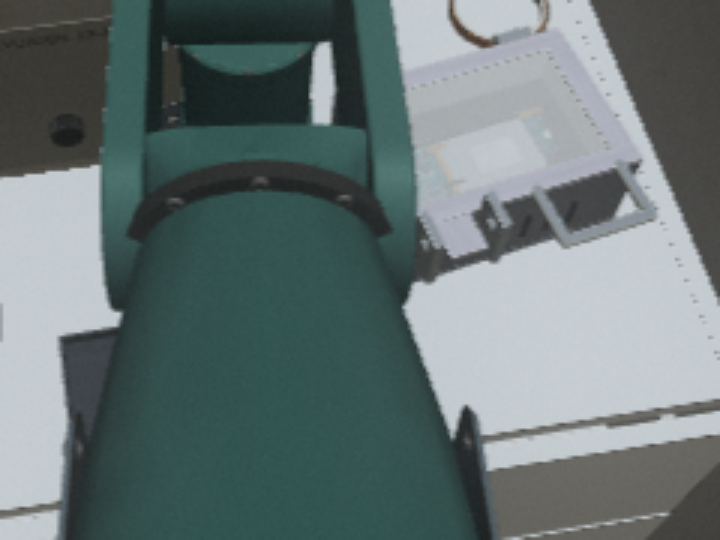

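The pin is drawn clear of both lugs, the guard is still shut, and the knob is still gripped (width 20 mm). Next I carry it to the tray.

Call:
{"method": "carry_out", "body": {
  "increments": [
    [255, [25, -1, -1], 2],
    [255, [29, -1, 0], 2],
    [255, [29, -1, 0], 2],
    [255, [29, -2, 0], 2],
    [255, [0, 0, 0], 0]
  ]
}}

```text
time: 5.0
tool_pos: [0.4563, 0.1015, 0.0945]
ee_rot: [3.142, -0.001, 1.605]
wrist_force: [-0.0, -0.9, -1.2]
width: 0.0201
finger_force: 29.7
```

```bash
python3 -c "
from h import *
plan([(.454,.102,.020,92)],255,20)"
```

```text
t 5.0 [0.4563 0.1015 0.0945] [ 1.800e+02 -7.000e-02  9.198e+01] F [-0.  -0.9 -1.2] w 0.0201
[[255, [0.2, -0.6, 18.6], np.float64(-0.0)], [255, [0.1, -0.5, 18.7], np.float64(-0.0)], [255, [0.2, -0.6, 18.6], np.float64(-0.0)], [255, [0.1, -0.5, 18.6], np.float64(-0.0)]]
```

Call:
{"method": "carry_out", "body": {
  "increments": [
    [255, [0, -1, 20], 0],
    [255, [0, -1, 20], 0],
    [255, [0, 0, 17], 0],
    [255, [0, 0, 10], 0],
    [255, [0, 0, 6], 0],
    [255, [0, 0, 0], 0]
  ]
}}

```text
time: 5.6
tool_pos: [0.4546, 0.0984, 0.0209]
ee_rot: [-3.14, 0.0, 1.601]
wrist_force: [0.2, 0.2, -1.2]
width: 0.0195
finger_force: 29.7
```

Call:
{"method": "carry_out", "body": {
  "increments": [
    [190, [0, 0, 0], 0],
    [190, [0, 0, 0], 0],
    [160, [0, 0, 0], 0],
    [140, [0, 0, 0], 0],
    [140, [0, 0, 0], 0],
    [140, [0, 0, 0], 0]
  ]
}}

```text
time: 6.2
tool_pos: [0.4549, 0.0988, 0.0216]
ee_rot: [3.141, -0.0, 1.602]
wrist_force: [0.5, -0.5, -0.3]
width: 0.0428
finger_force: 0.0
```

Call:
{"method": "carry_out", "body": {
  "increments": [
    [140, [0, 0, -15], 0],
    [140, [0, 0, -30], 0],
    [140, [0, 0, -40], 0],
    [140, [0, 0, -40], 0],
    [140, [-20, 0, -20], 0],
    [140, [-40, 0, 0], 0],
    [140, [-40, 0, 0], 0],
    [140, [-40, 0, 0], 0]
  ]
}}

```text
time: 7.0
tool_pos: [0.4592, -0.0424, 0.167]
ee_rot: [3.14, 0.0, 1.603]
wrist_force: [0.6, -0.6, -0.3]
width: 0.0425
finger_force: 0.0
```

```bash
python3 -c "
from h import *
a=robot.snapshot('wrist');cv2.imwrite('pics/w3.png',cv2.resize(a,None,fx=1.5,fy=1.5))
yaw=np.radians(9.9);c=np.array([.5947,-.2224]);R=np.array([[np.cos(yaw),-np.sin(yaw)],[np.sin(yaw),np.cos(yaw)]])
b=c+R@[-.115,-.0467];print(b,b+R@[.185,0]);print(robot.get_obs()['width'])
plan([(*b,.2,99.9)],110,40)"
```

```text
[ 0.48944152 -0.28817645] [ 0.67168674 -0.25636957]
0.04216161859966794
t 7.05 [ 0.4592 -0.0481  0.1667] [179.99   0.33  91.5 ] F [ 0.7 -4.5 -0.8] w 0.0422
[[110, [-34.4, 3.4, -4.8], np.float64(-1.2)], [110, [-34.4, 2.7, -4.7], np.float64(-1.2)], [110, [-34.6, 2.0, -4.8], np.float64(-1.2)], [110, [-34.5, 1.3, -4.8], np.float64(-1.2)], [110, [-34.6, 0.5, -4.7], np.float64(-1.2)], [110, [-34.5, -0.2, -4.8], np.float64(-1.2)], [110, [-34.6, -0.9, -4.7], np.float64(-1.2)]]
```

View pics/w3.png

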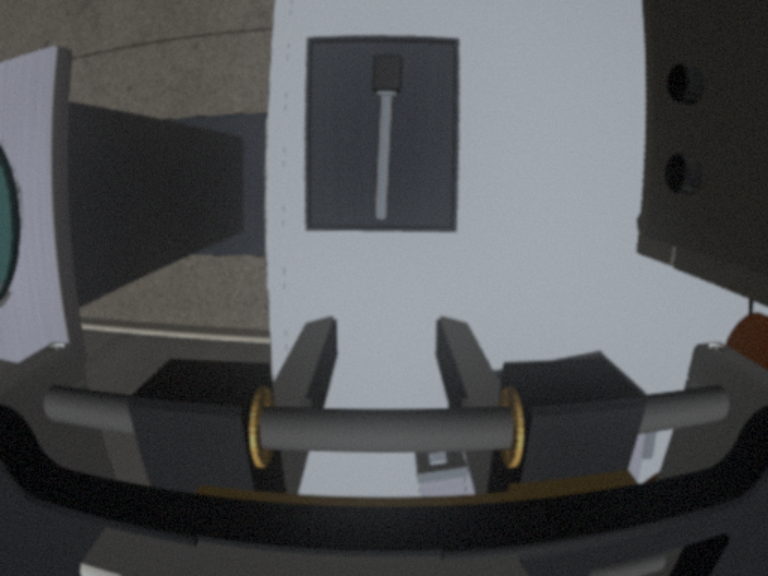

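The pin lies wholly inside the tray: knob at (387,72), tip at (381,218), with the tray spanning (308–458, 38–230). Before reaching for the bar, I check how close the right-hand wall is.

```bash
python3 -c "
from h import *
for p in [(358,78),(428,250),(395,165)]: print('edge z0',onz('scene',*p,0))
for p in [(330,384-40),(375,370),(365,340)]:
  for z in(-.5,-.7,-.9): print(p,z,onz('scene',*p,z)[:2])
a=cv2.imread('pics/scene0.png');print(a[200:384:12,440].tolist())
a=robot.snapshot('scene');cv2.imwrite('pics/s3.png',cv2.resize(a[0:384,250:512],(520,600)))"
```

```text
edge z0 [ 0.95586046 -0.38980179  0.        ]
edge z0 [ 0.3837902 -0.3809928  0.       ]
edge z0 [ 0.62430169 -0.38878282  0.        ]
(330, 344) -0.5 [ 0.30391049 -0.20722504]
(330, 344) -0.7 [ 0.33685987 -0.24648684]
(330, 344) -0.9 [ 0.36980926 -0.28574864]
(375, 370) -0.5 [ 0.20801211 -0.32518967]
(375, 370) -0.7 [ 0.22663236 -0.38207773]
(375, 370) -0.9 [ 0.24525262 -0.4389658 ]
(365, 340) -0.5 [ 0.29816937 -0.3214209 ]
(365, 340) -0.7 [ 0.33026092 -0.37774583]
(365, 340) -0.9 [ 0.36235246 -0.43407077]
[[50, 53, 52], [55, 57, 58], [52, 55, 56], [54, 56, 56], [54, 56, 56], [54, 55, 57], [49, 52, 53], [45, 48, 50], [48, 51, 52], [47, 49, 51], [49, 50, 52], [46, 50, 50], [46, 48, 49], [44, 48, 48], [44, 48, 48], [42, 44, 47]]
```

View pics/s3.png

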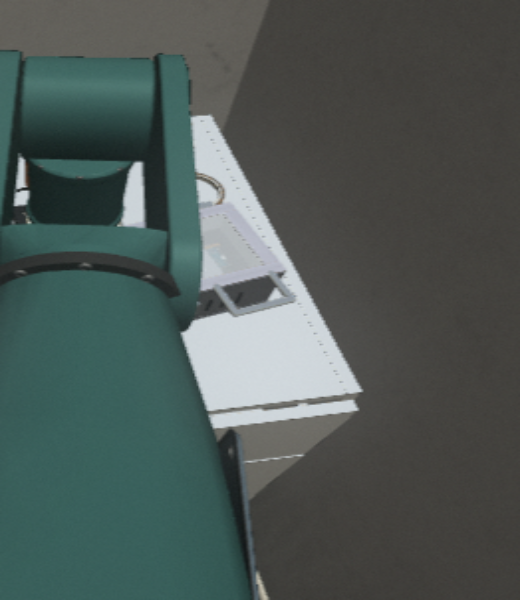

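Call:
{"method": "carry_out", "body": {
  "increments": [
    [140, [-30, 3, -1], -1.2],
    [140, [-33, 3, -1], -1.2],
    [140, [-33, 2, 0], -1.2],
    [140, [-33, 1, 0], -1.2],
    [140, [-33, 0, 0], -1.2],
    [140, [-33, 0, 0], -1.2],
    [140, [-33, -1, 0], -1.2],
    [140, [0, 0, 0], 0]
  ]
}}

```text
time: 7.9
tool_pos: [0.4888, -0.2702, 0.1677]
ee_rot: [-3.141, 0.0, 1.745]
wrist_force: [-0.1, 0.6, -0.4]
width: 0.042
finger_force: 0.0
```

```bash
python3 -c "
from h import *
c=robot.get_calibration('wrist');a=robot.snapshot('wrist');cv2.imwrite('pics/w4.png',cv2.resize(a[120:330,120:390],None,fx=2.8,fy=2.8))
print([ [(u-120)*2.8,(v-120)*2.8] for u,v in [proj('wrist',p,c) for p in((.4894,-.2882,.09),(.4874,-.2764,.09),(.4825,-.2512,.09),(.496,-.324,.09))]])
plan([(.4874,-.2764,.082,99.9)],140,25)"
```

```text
[[np.float64(371.6158460532899), np.float64(275.043095681862)], [np.float64(371.67839445494127), np.float64(238.15427872576558)], [np.float64(369.7973342437761), np.float64(155.71121183550346)], [np.float64(373.1444493010453), np.float64(380.01380599948857)]]
t 7.95 [ 0.4887 -0.2682  0.1678] [-1.7997e+02 -8.0000e-02  1.0005e+02] F [-0.5  0.5 -0.2] w 0.0425
[[140, [-2.0, -0.7, 21.4], np.float64(0.0)], [140, [-1.9, -0.7, 21.5], np.float64(0.1)], [140, [-2.0, -0.7, 21.4], np.float64(0.0)], [140, [-1.9, -0.6, 21.5], np.float64(0.1)]]
```

View pics/w4.png

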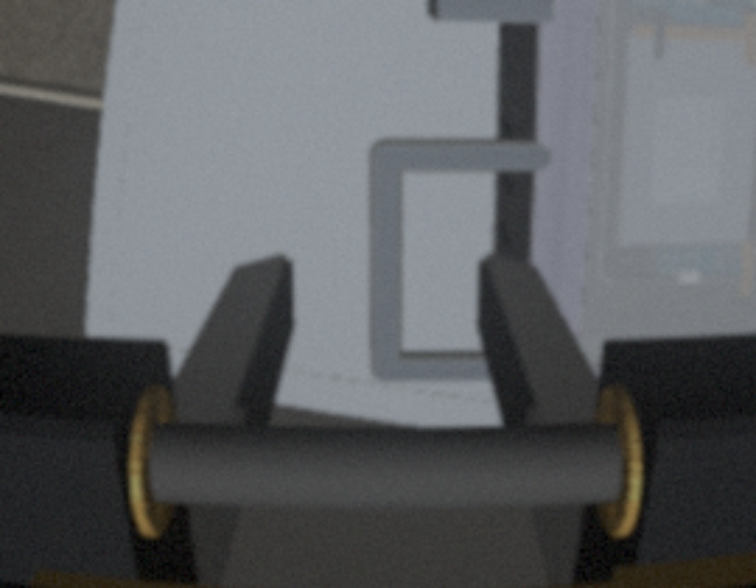

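The bar is at crop x≈386 (y 140–378), and the finger midline is at 385, so they're well lined up. I'm gripping about 10 mm off the bar's middle, on the side away from the wall.

Call:
{"method": "carry_out", "body": {
  "increments": [
    [140, [-2, 0, 20], 0],
    [140, [-2, 0, 22], 0],
    [140, [-1, 0, 22], 0],
    [140, [0, 0, 22], 0],
    [140, [0, 0, 0], 0],
    [140, [0, 0, 0], 0]
  ]
}}

```text
time: 8.55
tool_pos: [0.4897, -0.2712, 0.0826]
ee_rot: [-3.141, -0.001, 1.75]
wrist_force: [-0.3, -0.3, 1.5]
width: 0.042
finger_force: 0.0
```

Call:
{"method": "carry_out", "body": {
  "increments": [
    [200, [0, 0, 0], 0],
    [255, [0, 0, 0], 0],
    [255, [0, 0, 0], 0],
    [255, [0, 0, 0], 0],
    [255, [0, 0, 0], 0],
    [255, [0, 0, 0], 0],
    [255, [0, 0, 0], 0],
    [255, [0, 0, 0], 0]
  ]
}}

```text
time: 9.35
tool_pos: [0.4895, -0.2728, 0.083]
ee_rot: [-3.142, 0.0, 1.748]
wrist_force: [-2.7, 1.1, 4.0]
width: 0.0094
finger_force: 30.0
```

Call:
{"method": "carry_out", "body": {
  "increments": [
    [255, [0, 0, -5], 0],
    [255, [0, 0.3, -5], 0],
    [255, [0, 0.7, -9.5], 0],
    [255, [0, 1.3, -9.5], 0]
  ]
}}

```text
time: 9.75
tool_pos: [0.4915, -0.2723, 0.1117]
ee_rot: [-3.141, -0.0, 1.748]
wrist_force: [0.4, -2.8, -3.1]
width: 0.0092
finger_force: 30.0
```

Forces are small, so I continue along the arc.

Call:
{"method": "carry_out", "body": {
  "increments": [
    [255, [0, 1.8, -9.5], 0],
    [255, [0, 2.2, -9.5], 0],
    [255, [0, 2.7, -9.3], 0],
    [255, [0, 3.3, -9], 0],
    [255, [0, 3.7, -9], 0],
    [255, [0, 4.2, -9], 0]
  ]
}}

```text
time: 10.35
tool_pos: [0.5086, -0.2693, 0.1676]
ee_rot: [-3.139, 0.0, 1.748]
wrist_force: [-3.9, -3.1, -0.8]
width: 0.009
finger_force: 30.0
```

Call:
{"method": "carry_out", "body": {
  "increments": [
    [255, [0, 4.6, -8.5], 0],
    [255, [0, 5, -8.3], 0],
    [255, [0, 5.5, -8], 0],
    [255, [0, 5.9, -7.7], 0],
    [255, [0, 0, 0], 0]
  ]
}}

```text
time: 10.85
tool_pos: [0.5298, -0.2656, 0.2022]
ee_rot: [-3.141, 0.002, 1.748]
wrist_force: [-5.4, -3.0, 2.5]
width: 0.0091
finger_force: 30.0
```

```bash
cat > l.py <<'E'
from h import *
o=robot.get_obs();p=np.array(o['tool_pos']);b=np.array([.4900,-.2728,.083]);y=np.radians(9.9)
u=np.array([np.cos(y),np.sin(y),0]);d=p-b
X=.185-d@u;Z=d[2];print('along',d@u,'Z',Z,'radius',np.hypot(X,Z),'ang',np.degrees(np.arctan2(Z,X)),'lat',d@[-u[1],u[0],0],'F',np.round(o['wrist_force'],1),'w',o['width'],o['time'],o['qvel'].round(3) if hasattr(o['qvel'],'round') else '')
E
python3 l.py
```

```text
along 0.04045090800563169 Z 0.119180918523329 radius 0.18734602033793174 ang 39.50562645949928 lat 0.0002363105871514802 F [-5.4 -3.   2.5] w 0.009069394272520058 10.85 [-0.005 -0.002  0.022 -0.007 -0.009 -0.005]
```

Call:
{"method": "carry_out", "body": {
  "increments": [
    [255, [0, 6.3, -7.3], 0],
    [255, [0, 6.7, -7], 0],
    [255, [0, 7, -6.7], 0],
    [255, [0, 7.4, -6.2], 0],
    [255, [0, 7.7, -6], 0],
    [255, [0, 7.9, -5.5], 0],
    [255, [0, 0, 0], 0],
    [255, [0, 0, 0], 0]
  ]
}}

```text
time: 11.65
tool_pos: [0.5721, -0.2581, 0.2422]
ee_rot: [3.14, 0.003, 1.748]
wrist_force: [-7.6, -2.5, 7.5]
width: 0.009
finger_force: 30.0
```

```bash
python3 l.py; python3 -c "
from h import *
a=robot.snapshot('side');cv2.imwrite('pics/sd5.png',cv2.resize(a[80:280,200:420],None,fx=3,fy=3))"
```

```text
along 0.08340738491940604 Z 0.15918257408180475 radius 0.18883895607162995 ang 57.4533937266354 lat 0.00033377390608419974 F [-7.6 -2.5  7.5] w 0.009032711271626722 11.65 [-0.001 -0.003  0.008 -0.    -0.001 -0.001]
```

View pics/sd5.png

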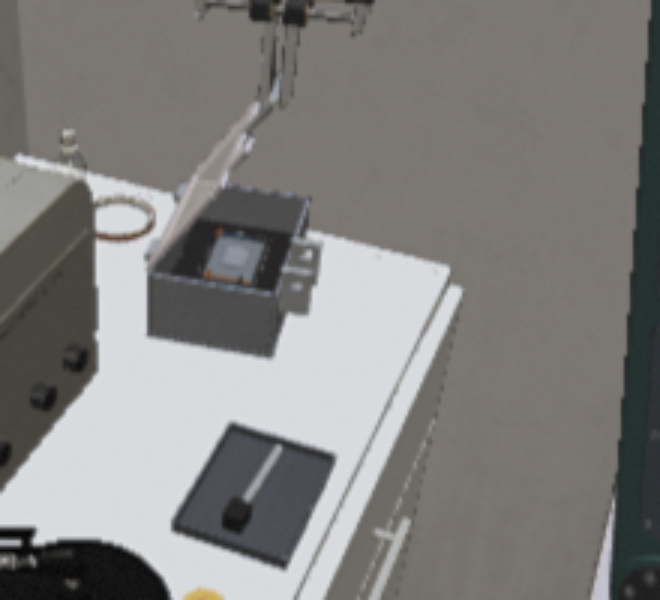

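The side view shows the guard held up by its bar, the board exposed, and the pin in the tray with its knob at (237,515). From the arc fit the guard is at about 57°. I cross-check this against the last picture by projection before the final correction.

```bash
python3 -c "
from h import *
y=np.radians(9.9);u=np.array([np.cos(y),np.sin(y),0]);v=np.array([-u[1],u[0],0])
H=np.array([.490,-.2728,0])+u*.185; H[2]=.087
def cr(p): a,b=proj('side',p); return (round((a-200)*3),round((b-80)*3))
hy=.2728
for t in(0,54,57,60,63):
  A=np.radians(t);f=lambda r,l:H+v*l+r*(-u*np.cos(A)+[0,0,np.sin(A)])
  # grip at local y ~ -.037 ; lid left edge at +.1 -> l=.137
  print(t,'hingeL',cr(f(0,.135)),'frontL',cr(f(.14,.135)),'frontR',cr(f(.14,-.06)),'barL',cr(f(.185,.025)),'barR',cr(f(.185,-.045)))
a=robot.snapshot('side');b=cv2.imread('pics/side0.png');o=a[80:180,240:300]
h=cv2.absdiff(a,b).max(2)[80:172,245:300]>25
for r in range(30,92,5): w=np.where(h[r])[0]; print('row',r*3,'cols',[(w[0]+45)*3,(w[-1]+45)*3] if len(w) else '')
"
```

```text
0 hingeL (143, 270) frontL (276, 293) frontR (308, 195) barL (336, 241) barR (345, 207)
54 hingeL (143, 270) frontL (225, 188) frontR (265, 98) barL (277, 106) barR (289, 76)
57 hingeL (143, 270) frontL (219, 183) frontR (260, 93) barL (269, 100) barR (282, 70)
60 hingeL (143, 270) frontL (213, 179) frontR (255, 89) barL (262, 94) barR (275, 65)
63 hingeL (143, 270) frontL (207, 175) frontR (249, 86) barL (254, 89) barR (267, 60)
row 90 cols [np.int64(258), np.int64(291)]
row 105 cols [np.int64(252), np.int64(282)]
row 120 cols [np.int64(246), np.int64(261)]
row 135 cols [np.int64(228), np.int64(243)]
row 150 cols [np.int64(213), np.int64(246)]
row 165 cols [np.int64(204), np.int64(204)]
row 180 cols [np.int64(192), np.int64(243)]
row 195 cols [np.int64(183), np.int64(297)]
row 210 cols [np.int64(174), np.int64(297)]
row 225 cols [np.int64(165), np.int64(297)]
row 240 cols [np.int64(159), np.int64(291)]
row 255 cols [np.int64(153), np.int64(288)]
row 270 cols [np.int64(144), np.int64(279)]
```

The picture agrees with about 56–57°. Final 3° correction:

Call:
{"method": "carry_out", "body": {
  "increments": [
    [255, [0, 3, -2], 0],
    [255, [0, 3, -2], 0],
    [255, [0, 2.6, -2], 0],
    [255, [0, 0, 0], 0],
    [255, [0, 0, 0], 0],
    [255, [0, 0, 0], 0],
    [255, [0, 0, 0], 0]
  ]
}}

```text
time: 12.45
tool_pos: [0.5804, -0.2567, 0.2475]
ee_rot: [3.14, 0.003, 1.748]
wrist_force: [-3.9, -2.2, 5.8]
width: 0.0091
finger_force: 30.0
```

```bash
python3 l.py
```

```text
along 0.09182158532181794 Z 0.16448467478850987 radius 0.18904344792195552 ang 60.46901440596824 lat 0.0003335183163275298 F [-3.9 -2.2  5.8] w 0.009117883817621247 12.45 [ 0.    -0.001  0.     0.001  0.     0.   ]
```

```bash
python3 -c "
from bench import robot
print(robot.close_job())"
```

```text
the job is handed in; nothing more can be done
None
```

The job is handed in at 12.5 s, result not shown: the pin was drawn with the guard shut and lies in the tray, the gripper is holding the guard steady at an estimated 60° (good to about 1°), and the spool and tin were not touched.

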